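Set and lock the treatment display

TASK

Set the small treatment display for reading: swivel it until the flat on its column squarely faces the set screw (the screen then looks the same way as the side of the stand that carries the hex key) and lean it back to 30 degrees from upright. Only then tighten the set screw: swing the long arm of the hex key clockwise, as seen from the key's side, until the screw bites, give it a firm push of about 15 N at the arm's end without overtightening it (stay well under 30 N), and let go with the display still as set, the other things on the trolley left where they stand.

Things in the scene. Friction and masses are not known exactly. Their poses are not given: they have to be found in the camera images.
- stand: Heavy grey base of the display, fixed, 110 x 110 mm, 20 mm high, facing up to 0.3 rad to either side. Origin: centre of its underside, on the vertical swivel axis. Axes: x back, y left, z up, seen from its front. The front (-x) is roughly towards the robot: there a lug (36 mm wide, 61 mm high, front face 52 mm before the axis) carries the horizontal set screw, pointing at the column.
- swivel (a joint): Swivel of column, yoke and display about the stand's vertical axis, rad. 0: the column's flat squarely faces the set screw and the screen looks to the stand's front (-x). Positive turns it counter-clockwise seen from above. Starts turned 0.6 to 1.2 rad. Range -1.5 to 1.5. Friction 0.15 N m; it stays where it is left.
- tilt (a joint): Tilt of the display about its horizontal axis in the yoke, rad. 0 upright, positive leans back (top edge away from the screen's side); 30 degrees is 0.524. Range -0.6 to 1.2. Friction 0.15 N m, balanced; it stays where it is left.
- display_center (a point): Centre of the display, on its tilt axis and the swivel axis, 137 mm above the trolley top. A white slab 14 mm thick, 150 mm wide, 100 mm high; black screen on its front, slots in its back; a grey yoke 184 mm wide holds its side edges (arms reach 12 mm above the tilt axis). Axes of the display: x out of its back, y along the tilt axis, z to its top edge.
- display_top (a point): Middle of the display's top edge, 50 mm from the tilt axis; the edge is 14 mm thick, free over its whole 150 mm width, and can be pinched from above. Axes as display_center.
- screw_axis (a point): Point on the set screw's axis where the hex key bends, 42 mm above the trolley top, 105 mm before the swivel axis. The key's short leg (round, 9 mm thick) runs from here 50 mm back into the screw along the stand's +x axis; the long arm swings about this point in the upright plane across that axis. Axes as the stand.
- key_turn (a joint): Turn of hex key and set screw about the stand's x axis, rad. At 0 the long arm leans 0.52 rad left of upright (seen from the front); positive swings it clockwise over the top. Starts slack at 0 to 0.4. Friction 0.12 N m up to 1.70, where the screw bites (a hard end; the arm then stands 22 degrees above level on the right). It stays where it is left.
- key_flex (a joint): Spring of the key's long arm against the screw, rad, 15 N m per rad, same axis and sense as key_turn, 0 when let go: it shows the torque. Pushing the arm's end squarely with 15 N at the bite gives about 0.06; tight from 0.035 (9 N), overtightened beyond 0.13 (over 30 N).
- key_end (a point): Free end of the hex key's long arm, 68 mm from the screw axis; the arm is a round bar 9 mm thick. Pinched between fingers that close along the stand's x axis it can turn in the grip. Axes as the key.
- gauze_packet: Bystander: flat carton 86 x 85 x 19 mm. Origin: centre of its underside.
- dappen_dish: Bystander: small waisted glass dish, 33 mm across, 26 mm high. Origin: centre of its underside.
- bur_block: Bystander: small block with a clear cover, 46 x 62 x 34 mm. Origin: centre of its underside.
- needle_holder: Bystander: scissor-like steel needle holder, 147 x 49 x 8 mm. Origin: centre of its underside.
- marker_pen: Bystander: pen 135 mm long, 16 mm thick. Origin: centre of its underside.

How it is judged:
By the outcome, as a careful person would: the job done as asked, in the order asked, and still so for the second after the job is handed in, with the robot touching nothing.
It also fails if it takes over 69 s, if anything falls off the work surface, if the arm or the gripper's body presses on something with over 40 N, if the wrist force passes 120 N, or if a joint passes its speed limit or range.

ROBOT

A 7-joint arm with a two-finger parallel gripper is mounted at the origin on a cart in front of the work surface, level with it; the furniture and walls round the work are solid. World frame = base frame: x ahead of the robot, y to its left, z up, the work surface at z = 0. Lengths are in m, angles in rad, forces in N, time in s.
With the tool pointing down it reaches from about 0.4 to 0.9 m from the base axis. Payload 5.5 kg.
Tool frame: the origin (TCP) lies on the centre line of the jaws, within the pads' length; the fingertips stand 19 mm ahead of it and the grasp point (between the pads) is the TCP; z points along the fingers, y is the line along which they close (so a half turn about z gives the same grasp; the last joint's range is limited). The gripper opens to 92 mm and grips with 3 to 60 N. Pads are 19 mm wide; open, the fingers measure 130 mm over their backs; the gripper's body (75 mm by 190 mm) begins 47 mm behind the grasp point.
Start: joints at [1.511, 0.501, -0.427, 1.55, 0.221, 1.138, -0.21], TCP at [0.206, -0.616, 0.246] pointing down, gripper open.
Joint ranges: [-2.88, 2.88], [-0.31, 2.03], [-1.54, 1.56], [0.2, 2.42], [-1.41, 4.55], [0.19, 2.02], [-2.57, 2.57]. Speed limits (rad/s): [2.57, 2.57, 3.14, 3.14, 3.14, 3.14, 3.14].

INTERFACE

Orientations are given as a 3x3 rotation matrix whose columns are the frame's x, y, z axes.
In Python, from plant import sensors, viewer, job_done gives the robot as it stands.
- The arm moves only by the shell command python3 -m creep 'ROWS'. ROWS is JSON, a list of rows, each an object of numbers: "ax", "ay", "az": the turn, a rotation vector about the tool's x, y, z in rad; "x", "y", "z": the shift along the tool's x, y, z in m; "grip": the opening, from 0 (shut) to 1 (fully open). In form: [{"ax": .., "ay": .., "az": .., "x": .., "y": .., "z": .., "grip": ..}, ...]. A call has 1 to 20 rows; each row shifts and turns the commanded pose from where the row before left it, along the tool's axes as they then stand; what a row does not reach is not made up. A row lasts 1/12 s, in which the tool goes at most 41.7 mm and 7.16 degrees, less where a joint would pass 70% of its speed; a pose out of reach is approached as far as the arm can. A call is refused whole if a number of a shift passes 0.0417 or a number of a turn 0.125, either way. A call with a gripper value outside its range is refused whole. The fingers move at their own pace and stop on an object; the grip force is fixed at half the most. Time passes only in rows, so rows that do not move let the fingers close. It gives the time, the measured TCP pose, the force, the opening and the grip force at its end, in the units of the state.
- sensors.state(): the state, without advancing time (a new reading comes with each control period).
- viewer.get_image(name): name is "side" or "top"; returns (picture, depth): 400x640x3 uint8, red, green, blue; 400x640 float32, m along the optical axis (not along the pixel's ray), 0 where there is no reading.
- viewer.camera_params(name): a dict with "fx", "fy", "cx", "cy" (pixels), "rvec" (rotation vector, rad) and "tvec" (3), from world to camera coordinates, as OpenCV has them. Camera axes: x right, y down, z forward; pixel columns grow to the right and rows downward; lengths in m; the calibration is good to about 2 mm. A picture is of the moment at which its call begins. camera_params takes no time and is no camera call.
- job_done(): hands the job in; it is judged then, once.
The state is a dict: "time": time; "joint_pos": joint angles; "qd": joint speeds; "joint_efforts": joint torques, N m; "tool_pos": TCP position; "tool_rot": TCP orientation; "ft_force": force on the tool from outside, world axes, zero at the start; "wrist_torque": the same for the moment, N m; "opening": finger opening in m; "grip_force": force on a finger pad.
Only numpy, scipy, OpenCV 4.12 (cv2) and the standard library are available. Lean on these libraries where they do the work, as an engineer would, in place of code of your own. Each camera call takes 0.05 s, during which the arm holds its last target. There are 200 camera calls.

## Working session

There is one attempt and no reset: what is moved stays moved. The work goes in short steps, Python scripts to look and compute and a shell command to move; the robot and the scene stay as the last step left them, time stands still between calls to the robot, and variables do not carry over. Pictures are saved under pics/ and viewed, at most 10 in all, crops included, and the job is handed in when it is done.

```bash
mkdir -p pics; ls
cat > h.py <<'E'
import numpy as np, cv2
from plant import sensors, viewer
def cam(n):
    p=viewer.camera_params(n); R=cv2.Rodrigues(np.array(p['rvec'],float))[0]; return p,R,np.array(p['tvec'],float).ravel()
def cloud(n,d):
    p,R,t=cam(n); v,u=np.mgrid[:d.shape[0],:d.shape[1]]
    P=np.stack([(u-p['cx'])/p['fx']*d,(v-p['cy'])/p['fy']*d,d],-1)
    W=(P-t)@R; W[d==0]=np.nan; return W
def shot(n,name):
    im,d=viewer.get_image(n); cv2.imwrite(f'pics/{name}.png',im[:,:,::-1]); np.savez(f'pics/{name}.npz',im=im,d=d); return im,d,cloud(n,d)
E
python3 - <<'E'
from h import *
for n in('side','top'):
    shot(n,n+'0'); p,R,t=cam(n); print(n,p['fx'],p['cx'],p['cy'],'pos',-R.T@t,'fwd',R[2])
s=sensors.state(); print(s)
E
```

```text
pics
side 417.20339810439214 315.39099281127494 211.07527860361546 pos [ 0.0445117  -0.6294908   0.58124493] fwd [ 0.53065253  0.70807483 -0.46587329]
top 470.1905843650819 323.6712038212709 202.1037436873319 pos [0.46836301 0.08729471 1.33392115] fwd [ 0.08663263 -0.01692016 -0.99609663]
{'time': 0.1, 'joint_pos': array([ 1.51120826,  0.50173334, -0.42681546,  1.55136926,  0.22076062,
        1.13830121, -0.21030121]), 'qd': array([ 0.00086472, -0.00091715, -0.00081141, -0.00226272,  0.00014674,
       -0.00071749,  0.00016206]), 'joint_efforts': array([-1.04298571e-02, -5.67870355e+01, -5.83759010e+00, -2.79913831e+01,
       -6.88585429e-02,  2.41291802e-02,  4.70739803e-05]), 'tool_pos': array([ 0.20597123, -0.61585591,  0.24478585]), 'tool_rot': array([[ 9.48341301e-01,  3.17251563e-01, -4.72788531e-04],
       [ 3.17251902e-01, -9.48339779e-01,  1.70151342e-03],
       [ 9.14436213e-05, -1.76360851e-03, -9.99998441e-01]]), 'ft_force': array([-0.18099421, -0.25845981,  0.44110112]), 'wrist_torque': array([ 0.03900118, -0.04488549, -0.0256737 ]), 'grip_force': 0.0, 'opening': 0.09188895431308668}
```

View pics/side0.png

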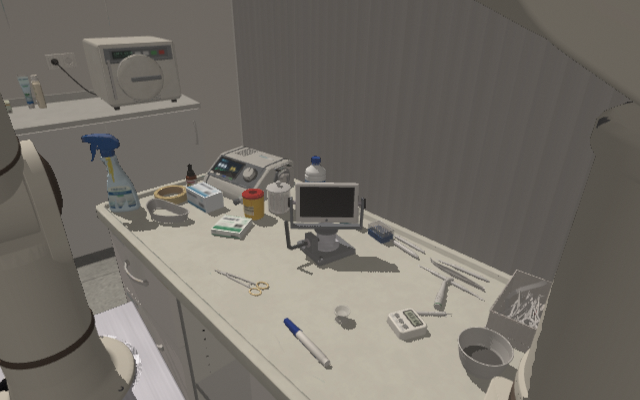

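View pics/top0.png

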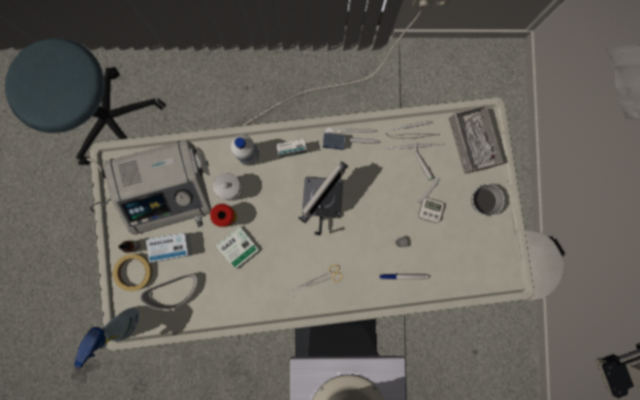

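Side: the display's screen faces the camera at (326,202), with the hex key arm from (302,246) up to (288,222). Top: the stand is at (322,198), the display's edge runs (302,218)–(345,166), and the key is at (320,228).

```bash
cat >> h.py <<'E'
def fit(W,m):
    P=W[m]; c=np.median(P,0)
    for _ in range(5):
        _,_,V=np.linalg.svd(P-P.mean(0),full_matrices=False); n=V[2]; r=abs((P-P.mean(0))@n); P=P[r<max(.003,2*np.median(r))]
    return P.mean(0),n,P
E
python3 - <<'E'
from h import *
W=cloud('top',np.load('pics/top0.npz')['d']); S=cloud('side',np.load('pics/side0.npz')['d'])
sel=lambda W,b:[(W[...,i]>=b[2*i])&(W[...,i]<=b[2*i+1]) for i in range(3)]
c0=W[198,322]; print('c0',c0, 'gauze',W[247,238],'dish',W[241,403],'red',W[215,222])
for nm,X in(('top',W),('side',S)):
    m=np.all(sel(X,[.3,.7,-.15,.35,.012,.028]),0)
    u=np.argwhere(m); P=X[m]; k=np.hypot(*(P[:,:2]-[c0[0],c0[1]]).T)<.1; P=P[k]
    r=cv2.minAreaRect((P[:,:2]*1000).astype(np.float32)); print(nm,'base',len(P),r, P[:,2].mean())
    Q=X[np.all(sel(X,[c0[0]-.1,c0[0]+.13,c0[1]-.13,c0[1]+.13,.1,.22]),0)]
    print('disp n',len(Q),Q.min(0),Q.max(0))
# screen plane from side
m=np.zeros(S.shape[:2],bool); m[184:222,302:352]=1; m&=~np.isnan(S[...,0])
c,n,P=fit(S,m); print('screen',c,n,len(P))
for v,u in((222,288),(232,288),(240,291),(246,300),(243,306)): print(v,u,S[v,u])
for f,(a,b,c,d),k in(('side0',(165,285,245,405),5),):
    im=cv2.imread(f'pics/{f}.png'); cv2.imwrite('pics/c1.png',cv2.resize(im[a:b,c:d],None,fx=k,fy=k,interpolation=2))
E
```

```text
c0 [0.58332258 0.0711554  0.13368754] gauze [0.45812235 0.30343536 0.01795295] dish [ 0.47313511 -0.15751978  0.01310996] red [0.54423748 0.33902472 0.06848319]
top base 735 ((597.5604248046875, 69.35541534423828), (109.78303527832031, 109.3808364868164), 85.3824691772461) 0.018778038515572647
disp n 730 [0.49160901 0.00707519 0.10098116] [0.67613843 0.13263695 0.1900547 ]
side base 694 ((598.1959228515625, 64.20215606689453), (110.99821472167969, 110.6541976928711), 84.47828674316406) 0.018433882588141905
disp n 2427 [0.49055499 0.0010759  0.10001062] [0.67215993 0.12369855 0.18612801]
screen [0.59519723 0.06162225 0.13824738] [-0.60276678 -0.79005562  0.11173329] 1755
222 288 [ 6.03765983e-01  2.46397002e-01 -1.69988121e-04]
232 288 [0.49615525 0.07904781 0.08444527]
240 291 [ 0.55746748  0.16160231 -0.00103057]
246 300 [0.52184467 0.06780235 0.04200159]
243 306 [0.53983994 0.06830134 0.0435468 ]
```

View pics/c1.png

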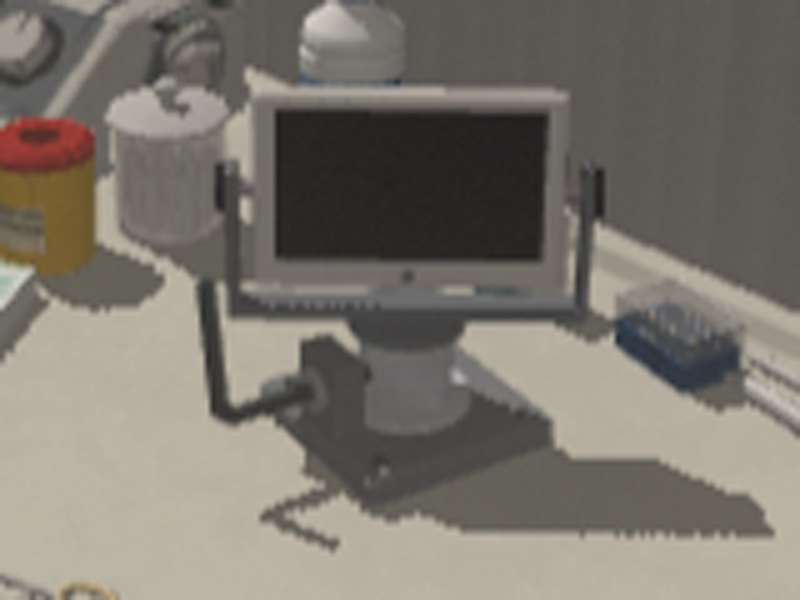

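```bash
python3 -m creep '[{"az":-0.12,"z":-0.003},{"az":-0.12,"z":-0.003},{"az":-0.12,"z":-0.003},{"az":-0.12},{"az":-0.12},{"az":-0.12},{"az":-0.12},{"az":-0.12},{"az":-0.12},{"az":-0.12},{"az":-0.12},{"az":-0.12},{"az":-0.12},{"az":-0.12},{"az":-0.12},{"az":-0.12},{"az":-0.12},{"az":-0.12},{"az":0}]'
cat >> h.py <<'E'
from scipy.spatial.transform import Rotation as Ro
def rel(p,R):
    s=sensors.state(); T=s['tool_rot']; print('shift tool',np.round(T.T@(np.array(p)-s['tool_pos']),4),'turn',np.round(Ro.from_matrix(T.T@R).as_rotvec(),4)); 
def dispR(psi,sw,tl):  # tool rot pinching display: tool y = back normal, z=-up
    return Ro.from_euler('z',psi+sw).as_matrix()@Ro.from_euler('y',tl).as_matrix()@np.array([[0,1,0],[1,0,0],[0,0,-1.]])
def dispP(c,psi,sw,tl,r): return np.array(c)+Ro.from_euler('z',psi+sw).as_matrix()@Ro.from_euler('y',tl).as_matrix()@np.array([0,0,r])
E
python3 - <<'E'
from h import *
s=sensors.state();print(s['tool_pos'],s['joint_pos'])
R=dispR(-.088,1.007,.112);P=dispP([.598,.067,.137],-.088,1.007,.112,.11);print(P);rel(P,R)
E
```

```text
[ 0.20597123 -0.61585591  0.24478585] [ 1.51120826  0.50173334 -0.42681546  1.55136926  0.22076062  1.13830121
 -0.21030121]
[0.60545789 0.07677388 0.2463108 ]
shift tool [ 5.986e-01 -5.301e-01 -5.000e-04] turn [ 0.0634 -0.1233 -2.1641]$[0]: bad value
```

```bash
python3 -m creep '[{"ax":0,"ay":0,"az":-0.12,"x":0,"y":0,"z":-0.003,"grip":1},{"ax":0,"ay":0,"az":-0.12,"x":0,"y":0,"z":-0.003,"grip":1}]'; python3 -m creep '[{"az":-0.12,"x":0,"grip":1}]'
```

```text
time: 0.27
tool_pos: [0.2061, -0.6159, 0.251]
tool_rot: [[0.843, 0.538, -0.001], [0.538, -0.843, 0.001], [0.0, -0.002, -1.0]]
ft_force: [0.1, -0.4, -0.1]
opening: 0.092
grip_force: 0.0$[0]: bad value
```

```bash
python3 -m creep '[{"ax":0,"ay":0,"az":-0.12,"x":0,"y":0,"z":-0.003,"grip":1},{"ax":0,"ay":0,"az":-0.12,"x":0,"y":0,"z":-0.003,"grip":1},{"ax":0,"ay":0,"az":-0.12,"x":0,"y":0,"z":-0.003,"grip":1},{"ax":0,"ay":0,"az":-0.12,"x":0,"y":0,"z":-0.003,"grip":1},{"ax":0,"ay":0,"az":-0.12,"x":0,"y":0,"z":0,"grip":1},{"ax":0,"ay":0,"az":-0.12,"x":0,"y":0,"z":0,"grip":1},{"ax":0,"ay":0,"az":-0.12,"x":0,"y":0,"z":0,"grip":1},{"ax":0,"ay":0,"az":-0.12,"x":0,"y":0,"z":0,"grip":1},{"ax":0,"ay":0,"az":-0.12,"x":0,"y":0,"z":0,"grip":1},{"ax":0,"ay":0,"az":-0.12,"x":0,"y":0,"z":0,"grip":1},{"ax":0,"ay":0,"az":-0.12,"x":0,"y":0,"z":0,"grip":1},{"ax":0,"ay":0,"az":-0.12,"x":0,"y":0,"z":0,"grip":1},{"ax":0,"ay":0,"az":-0.12,"x":0,"y":0,"z":0,"grip":1},{"ax":0,"ay":0,"az":-0.12,"x":0,"y":0,"z":0,"grip":1},{"ax":0,"ay":0,"az":-0.12,"x":0,"y":0,"z":0,"grip":1},{"ax":0,"ay":0,"az":-0.12,"x":0,"y":0,"z":0,"grip":1}]'
python3 - <<'E'
from h import *
s=sensors.state();print(s['joint_pos'])
R=dispR(-.088,1.007,.112);P=dispP([.598,.067,.137],-.088,1.007,.112,.13);rel(P,R)
E
```

```text
time: 1.6
tool_pos: [0.206, -0.6162, 0.2632]
tool_rot: [[-0.794, 0.608, -0.0], [0.608, 0.794, 0.001], [0.001, 0.001, -1.0]]
ft_force: [-0.7, -0.3, -0.1]
opening: 0.0918
grip_force: 0.0
[ 1.80302405  0.60476278 -0.88820668  1.52124239  0.48353178  1.24858525
  1.76429249]
shift tool [ 0.1037  0.7954 -0.0025] turn [ 0.1125 -0.0008 -0.0012]
```

```bash
python3 -m creep '[{"ax":0,"ay":0,"az":0,"x":0.005,"y":0.04,"z":0,"grip":1},{"ax":0,"ay":0,"az":0,"x":0.005,"y":0.04,"z":0,"grip":1},{"ax":0,"ay":0,"az":0,"x":0.005,"y":0.04,"z":0,"grip":1},{"ax":0,"ay":0,"az":0,"x":0.005,"y":0.04,"z":0,"grip":1},{"ax":0,"ay":0,"az":0,"x":0.005,"y":0.04,"z":0,"grip":1},{"ax":0,"ay":0,"az":0,"x":0.005,"y":0.04,"z":0,"grip":1},{"ax":0,"ay":0,"az":0,"x":0.005,"y":0.04,"z":0,"grip":1},{"ax":0,"ay":0,"az":0,"x":0.005,"y":0.04,"z":0,"grip":1},{"ax":0,"ay":0,"az":0,"x":0.005,"y":0.04,"z":0,"grip":1},{"ax":0,"ay":0,"az":0,"x":0.005,"y":0.04,"z":0,"grip":1},{"ax":0,"ay":0,"az":0,"x":0.005,"y":0.04,"z":0,"grip":1},{"ax":0,"ay":0,"az":0,"x":0.005,"y":0.04,"z":0,"grip":1},{"ax":0,"ay":0,"az":0,"x":0.005,"y":0.04,"z":0,"grip":1},{"ax":0,"ay":0,"az":0,"x":0.005,"y":0.04,"z":0,"grip":1},{"ax":0,"ay":0,"az":0,"x":0.005,"y":0.04,"z":0,"grip":1},{"ax":0,"ay":0,"az":0,"x":0.005,"y":0.04,"z":0,"grip":1},{"ax":0,"ay":0,"az":0,"x":0.005,"y":0.04,"z":0,"grip":1},{"ax":0,"ay":0,"az":0,"x":0.005,"y":0.04,"z":0,"grip":1},{"ax":0.05,"ay":0,"az":0,"x":0.005,"y":0.04,"z":0,"grip":1},{"ax":0.06,"ay":0,"az":0,"x":0.005,"y":0.02,"z":0,"grip":1}]'
python3 - <<'E'
from h import *
s=sensors.state();print(s['joint_pos'])
R=dispR(-.088,1.007,.112);P=dispP([.598,.067,.137],-.088,1.007,.112,.042);rel(P,R)
E
```

```text
time: 3.27
tool_pos: [0.6058, 0.0648, 0.2626]
tool_rot: [[-0.791, 0.608, -0.067], [0.612, 0.786, -0.087], [-0.0, -0.11, -0.994]]
ft_force: [0.7, -0.1, 0.6]
opening: 0.0915
grip_force: 0.0
[ 0.45181482  0.60316364 -0.94581015  1.56086143  0.54489544  1.34524313
  0.3248599 ]
shift tool [0.0076 0.0108 0.0832] turn [ 0.002  -0.0006 -0.0062]
```

```bash
python3 -m creep '[{"ax":0,"ay":0,"az":-0.006,"x":0.008,"y":0.011,"z":0.01,"grip":1},{"ax":0,"ay":0,"az":0,"x":0,"y":0,"z":0.02,"grip":1},{"ax":0,"ay":0,"az":0,"x":0,"y":0,"z":0.02,"grip":1},{"ax":0,"ay":0,"az":0,"x":0,"y":0,"z":0.015,"grip":1},{"ax":0,"ay":0,"az":0,"x":0,"y":0,"z":0.01,"grip":1},{"ax":0,"ay":0,"az":0,"x":0,"y":0,"z":0.008,"grip":1},{"ax":0,"ay":0,"az":0,"x":0,"y":0,"z":0,"grip":1}]'
python3 - <<'E'
from h import *
R=dispR(-.088,1.007,.112);P=dispP([.598,.067,.137],-.088,1.007,.112,.042);rel(P,R)
im,d,W=shot('side','s1'); cv2.imwrite('pics/s1c.png',cv2.resize(im[130:280,230:430,::-1],None,fx=4,fy=4))
E
```

```text
time: 3.85
tool_pos: [0.5985, 0.0665, 0.1774]
tool_rot: [[-0.794, 0.604, -0.07], [0.609, 0.789, -0.087], [0.002, -0.112, -0.994]]
ft_force: [-0.4, -0.8, 0.6]
opening: 0.0917
grip_force: 0.0
shift tool [ 0.0007  0.0046 -0.0019] turn [ 0.0001 -0.0026 -0.0021]
```

View pics/s1c.png

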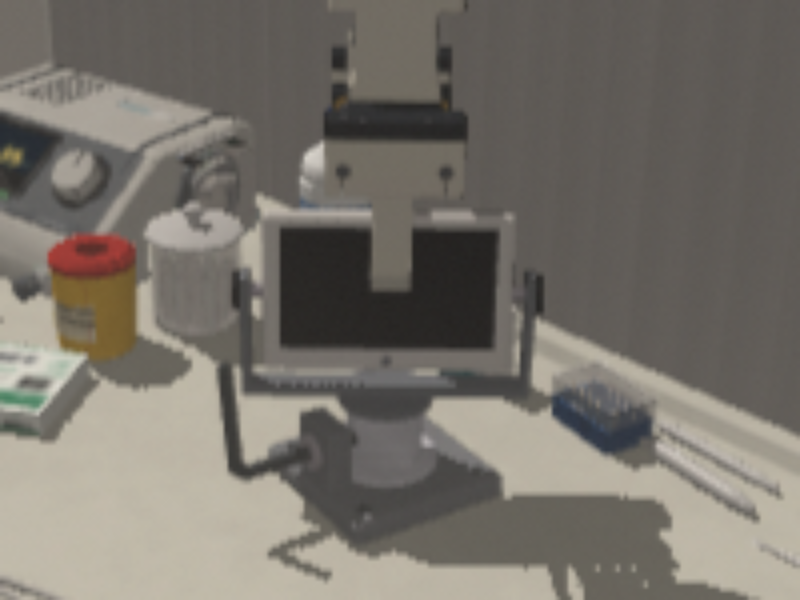

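The front finger (390,270 in the crop) is centred on the display and straddles the slab. Nothing else is touched. Close.

```bash
python3 -m creep '[{"ax":0,"ay":0,"az":0,"x":0,"y":0.004,"z":0,"grip":0.5},{"ax":0,"ay":0,"az":0,"x":0,"y":0,"z":0,"grip":0.3},{"ax":0,"ay":0,"az":0,"x":0,"y":0,"z":0,"grip":0},{"ax":0,"ay":0,"az":0,"x":0,"y":0,"z":0,"grip":0},{"ax":0,"ay":0,"az":0,"x":0,"y":0,"z":0,"grip":0},{"ax":0,"ay":0,"az":0,"x":0,"y":0,"z":0,"grip":0},{"ax":0,"ay":0,"az":0,"x":0,"y":0,"z":0,"grip":0},{"ax":0,"ay":0,"az":0,"x":0,"y":0,"z":0,"grip":0}]'
python3 - <<'E'
from h import *
s=sensors.state();print(s['joint_pos'],s['wrist_torque'])
E
```

```text
time: 4.57
tool_pos: [0.6018, 0.071, 0.1787]
tool_rot: [[-0.794, 0.604, -0.067], [0.607, 0.79, -0.087], [0.0, -0.11, -0.994]]
ft_force: [0.1, 0.1, 0.2]
opening: 0.0429
grip_force: 0.0
[ 0.41585383  0.68211803 -0.89802683  1.64631071  0.6159979   1.20994734
  0.2591587 ] [ 0.12825557 -0.22319311  0.05217783]
```

```bash
python3 -m creep '[{"ax":0,"ay":0,"az":0,"x":0,"y":0,"z":0,"grip":0},{"ax":0,"ay":0,"az":0,"x":0,"y":0,"z":0,"grip":0},{"ax":0,"ay":0,"az":0,"x":0,"y":0,"z":0,"grip":0},{"ax":0,"ay":0,"az":0,"x":0,"y":0,"z":0,"grip":0},{"ax":0,"ay":0,"az":0,"x":0,"y":0,"z":0,"grip":0},{"ax":0,"ay":0,"az":0,"x":0,"y":0,"z":0,"grip":0},{"ax":0,"ay":0,"az":0,"x":0,"y":0,"z":0,"grip":0},{"ax":0,"ay":0,"az":0,"x":0,"y":0,"z":0,"grip":0}]'
python3 - <<'E'
from h import *
s=sensors.state();print(s['wrist_torque'])
R=dispR(-.088,0,.112);P=dispP([.598,.067,.137],-.088,0,.112,.042);rel(P,R)
E
```

```text
time: 5.23
tool_pos: [0.6018, 0.0711, 0.1786]
tool_rot: [[-0.794, 0.604, -0.067], [0.607, 0.79, -0.087], [0.001, -0.11, -0.994]]
ft_force: [0.5, 0.6, -0.1]
opening: 0.0138
grip_force: 30.0
[ 0.25814699 -0.29882061 -0.02724803]
shift tool [-0.0034 -0.0031  0.0002] turn [0.0016 0.1108 0.9999]
```

```bash
python3 -m creep '[{"ax":0,"ay":0.0092,"az":0.0834,"x":-0.0004,"y":0,"z":0,"grip":0},{"ax":0,"ay":0.0092,"az":0.0834,"x":-0.0004,"y":0,"z":0,"grip":0},{"ax":0,"ay":0.0092,"az":0.0834,"x":-0.0004,"y":0,"z":0,"grip":0},{"ax":0,"ay":0.0092,"az":0.0834,"x":-0.0004,"y":0,"z":0,"grip":0},{"ax":0,"ay":0,"az":0,"x":0,"y":0,"z":0,"grip":0}]'
python3 - <<'E'
from h import *
s=sensors.state();print(s['wrist_torque'])
R=dispR(-.088,0,.112);P=dispP([.598,.067,.137],-.088,0,.112,.042);rel(P,R)
E
```

```text
time: 5.65
tool_pos: [0.6028, 0.0698, 0.1786]
tool_rot: [[-0.547, 0.832, -0.093], [0.837, 0.544, -0.06], [0.001, -0.111, -0.994]]
ft_force: [-1.2, 0.6, 0.6]
opening: 0.0134
grip_force: 30.0
[ 0.25272509 -0.15714616 -0.19626789]
shift tool [-0.0027 -0.0018  0.    ] turn [0.0009 0.0733 0.6628]
```

```bash
python3 -m creep '[{"ax":0,"ay":0.0092,"az":0.0834,"x":-0.0004,"y":0,"z":0,"grip":0},{"ax":0,"ay":0.0092,"az":0.0834,"x":-0.0004,"y":0,"z":0,"grip":0},{"ax":0,"ay":0.0092,"az":0.0834,"x":-0.0004,"y":0,"z":0,"grip":0},{"ax":0,"ay":0.0092,"az":0.0834,"x":-0.0004,"y":0,"z":0,"grip":0},{"ax":0,"ay":0.0092,"az":0.0834,"x":-0.0004,"y":0,"z":0,"grip":0},{"ax":0,"ay":0.0092,"az":0.0834,"x":-0.0004,"y":0,"z":0,"grip":0},{"ax":0,"ay":0.0092,"az":0.0834,"x":-0.0004,"y":0,"z":0,"grip":0},{"ax":0,"ay":0.0092,"az":0.0834,"x":-0.0004,"y":0,"z":0,"grip":0},{"ax":0,"ay":0,"az":0,"x":0,"y":0,"z":0,"grip":0},{"ax":0,"ay":0,"az":0,"x":0,"y":0,"z":0,"grip":0}]'
python3 - <<'E'
from h import *
s=sensors.state();print(s['wrist_torque'],s['joint_pos'])
R=dispR(-.088,0,.524);P=dispP([.598,.067,.137],-.088,0,.524,.042);rel(P,R)
S=shot('side','s2')[2]; W=shot('top','t2')[2]
m=np.zeros(S.shape[:2],bool); m[175:225,295:360]=1; m&=(S[...,2]>.1)&(S[...,2]<.185)&(S[...,0]<.62)&(S[...,0]>.55)
im=np.load('pics/s2.npz')['im']; m&=im.sum(2)<160
c,n,P=fit(S,m); print('screen',c,n,len(P), 'ang',np.arctan2(n[1],n[0]))
E
```

```text
time: 6.48
tool_pos: [0.6032, 0.0669, 0.1786]
tool_rot: [[0.085, 0.99, -0.111], [0.996, -0.084, 0.009], [-0.0, -0.111, -0.994]]
ft_force: [-2.9, -0.2, 1.4]
opening: 0.014
grip_force: 30.0
[-0.06928237  0.39403264 -0.15524681] [ 0.35585811  0.63232336 -0.71183314  1.61909206  0.39198757  1.15814911
 -0.542728  ]
shift tool [-0.0004  0.0163  0.0034] turn [0.4125 0.0012 0.0029]
screen [0.59191449 0.06220836 0.13886798] [-0.99015967  0.08574389  0.11059753] 791 ang 3.055212121745149
```

Run:
```python
import cv2
a=cv2.imread('pics/s2.png')[130:280,230:430];b=cv2.imread('pics/t2.png')[130:280,230:430]
cv2.imwrite('pics/c2.png',cv2.resize(cv2.vconcat([a,b]),None,fx=2,fy=2,interpolation=2)) if 0 else cv2.imwrite('pics/c2.png',cv2.resize(cv2.hconcat([a,b]),None,fx=2,fy=2,interpolation=2))
```

```text
(no output)
```

View pics/c2.png

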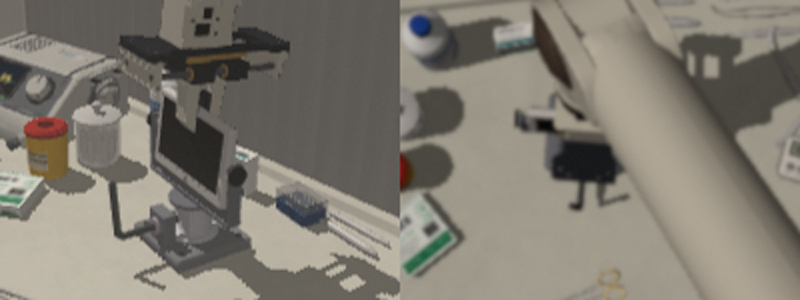

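Display now faces the front and is still gripped, with the screen yaw matching the stand. Lean it back in two halves.

```bash
python3 -m creep '[{"ax":0.0344,"ay":0,"az":0,"x":0,"y":0.00144,"z":0,"grip":0},{"ax":0.0344,"ay":0,"az":0,"x":0,"y":0.00144,"z":0,"grip":0},{"ax":0.0344,"ay":0,"az":0,"x":0,"y":0.00144,"z":0,"grip":0},{"ax":0.0344,"ay":0,"az":0,"x":0,"y":0.00144,"z":0,"grip":0},{"ax":0.0344,"ay":0,"az":0,"x":0,"y":0.00144,"z":0,"grip":0},{"ax":0.0344,"ay":0,"az":0,"x":0,"y":0.00144,"z":0,"grip":0},{"ax":0,"ay":0,"az":0,"x":0,"y":0,"z":0,"grip":0}]'
python3 - <<'E'
from h import *
s=sensors.state();print(s['wrist_torque'],s['joint_pos'])
R=dispR(-.088,0,.524);P=dispP([.598,.067,.137],-.088,0,.524,.042);rel(P,R)
E
```

```text
time: 7.17
tool_pos: [0.6118, 0.0661, 0.1766]
tool_rot: [[0.087, 0.945, -0.315], [0.996, -0.082, 0.028], [0.001, -0.316, -0.949]]
ft_force: [-3.9, -0.4, 5.0]
opening: 0.0139
grip_force: 30.0
[-0.28410546  1.03097515  0.07095359] [ 0.30660483  0.77911288 -0.6891418   1.4073122   0.34783078  1.41776059
 -0.49449432]
shift tool [-0.0004  0.0078  0.0008] turn [ 2.024e-01 -2.000e-04  1.300e-03]
```

```bash
python3 -m creep '[{"ax":0.0344,"ay":0,"az":0,"x":0,"y":0.00144,"z":0,"grip":0},{"ax":0.0344,"ay":0,"az":0,"x":0,"y":0.00144,"z":0,"grip":0},{"ax":0.0344,"ay":0,"az":0,"x":0,"y":0.00144,"z":0,"grip":0},{"ax":0.0344,"ay":0,"az":0,"x":0,"y":0.00144,"z":0,"grip":0},{"ax":0.0344,"ay":0,"az":0,"x":0,"y":0.00144,"z":0,"grip":0},{"ax":0.0344,"ay":0,"az":0,"x":0,"y":0.00144,"z":0,"grip":0},{"ax":0,"ay":0,"az":0,"x":0,"y":0,"z":0,"grip":0},{"ax":0,"ay":0,"az":0,"x":0,"y":0,"z":0,"grip":0}]'
cat >> h.py <<'E'
def screen(name):
    im,d,S=shot('side',name)
    m=np.zeros(S.shape[:2],bool); m[170:230,290:365]=1; m&=(S[...,2]>.1)&(S[...,2]<.19)&(S[...,0]<.66)&(S[...,0]>.54)&(im.sum(2)<160)
    c,n,P=fit(S,m); n=n*np.sign(-n[0]); yaw=np.arctan2(-n[1],-n[0]); print('screen',c,n,len(P),'yaw',yaw,'tilt',np.arcsin(n[2])); return im,d,S
E
python3 - <<'E'
from h import *
s=sensors.state();print(s['wrist_torque'],s['joint_pos'])
R=dispR(-.088,0,.524);P=dispP([.598,.067,.137],-.088,0,.524,.042);rel(P,R)
screen('s3')
E
```

```text
time: 7.83
tool_pos: [0.6196, 0.0654, 0.1731]
tool_rot: [[0.087, 0.862, -0.5], [0.996, -0.075, 0.044], [0.001, -0.502, -0.865]]
ft_force: [-3.2, 0.1, 1.8]
opening: 0.014
grip_force: 30.0
[-0.19402326  0.53975893  0.11114712] [ 0.24954674  0.92760338 -0.66054464  1.194119    0.31249346  1.66372167
 -0.46194182]
shift tool [-0.0003 -0.0007  0.0001] turn [-0.0019  0.0001  0.0013]
screen [0.59362147 0.06319509 0.14018147] [-0.85490512  0.07301333  0.51362077] 879 yaw -0.08519843916476114 tilt 0.539399414049659
```

```bash
python3 -m creep '[{"ax":0,"ay":0,"az":0,"x":0,"y":0,"z":0,"grip":0.5},{"ax":0,"ay":0,"az":0,"x":0,"y":0,"z":0,"grip":0.5},{"ax":0,"ay":0,"az":0,"x":0,"y":0,"z":0,"grip":0.5},{"ax":0,"ay":0,"az":0,"x":0,"y":0,"z":0,"grip":0.5},{"ax":0,"ay":0,"az":0,"x":0,"y":0,"z":0,"grip":0.5},{"ax":0,"ay":0,"az":0,"x":0,"y":0,"z":-0.01,"grip":0.5},{"ax":0,"ay":0,"az":0,"x":0,"y":0,"z":-0.02,"grip":0.5},{"ax":0,"ay":0,"az":0,"x":0,"y":0,"z":-0.03,"grip":0.5},{"ax":0,"ay":0,"az":0,"x":0,"y":0,"z":-0.03,"grip":0.5},{"ax":0,"ay":0,"az":0,"x":0,"y":0,"z":-0.03,"grip":0.5}]'
python3 - <<'E'
from h import *
im,d,S=screen('s4')
im,d,S=screen('s5')
c=np.array([.598,.067]); u=np.array([np.cos(-.088),np.sin(-.088)]); v=np.array([-u[1],u[0]])
L=np.stack([(S[...,:2]-c)@u,(S[...,:2]-c)@v,S[...,2]],-1)
m=(L[...,0]>-.118)&(L[...,0]<-.09)&(abs(L[...,1])<.09)&(L[...,2]>.03)&(L[...,2]<.13)
P=L[m]; print(len(P)); 
pv=np.argwhere(m)
for z in np.arange(.03,.125,.01):
    q=P[(P[:,2]>=z)&(P[:,2]<z+.01)]
    if len(q): print(round(z,3),q.mean(0),len(q))
# stand yaw from lug/base edges
for lo,hi,x0,x1 in((.03,.06,-.06,-.04),):
    mm=(L[...,2]>lo)&(L[...,2]<hi)&(L[...,0]>x0)&(L[...,0]<x1)&(abs(L[...,1])<.03)
    if mm.sum()>20:
        print('lug',L[mm].min(0),L[mm].max(0),mm.sum())
E
```

```text
time: 8.72
tool_pos: [0.6806, 0.0598, 0.2795]
tool_rot: [[0.089, 0.863, -0.497], [0.996, -0.077, 0.045], [0.001, -0.499, -0.867]]
ft_force: [0.3, -0.3, -0.2]
opening: 0.0455
grip_force: 0.0
screen [0.5954353  0.06411287 0.14322509] [-0.85886077  0.07405074  0.50682805] 1037 yaw -0.08600702704916195 tilt 0.5315012359672076
screen [0.5953677  0.06425628 0.14328038] [-0.85953918  0.0754362   0.50547183] 1032 yaw -0.08753924579530911 tilt 0.5299287148708004
126
0.03 [-0.097078   -0.00458573  0.03925964] 5
0.04 [-0.09947133 -0.0031252   0.04520602] 25
0.05 [-0.10425965 -0.00060508  0.05442607] 13
0.06 [-0.10522405  0.0010343   0.06482015] 17
0.07 [-0.10455602  0.001475    0.07501733] 14
0.08 [-0.10528779  0.00433043  0.08447173] 16
0.09 [-0.10453475  0.00552518  0.09533363] 18
0.1 [-0.10530461  0.00741112  0.10623337] 16
0.11 [-0.10449009  0.01021163  0.11094437] 2
lug [-0.0592279  -0.02161986  0.03107681] [-0.04006107  0.01647659  0.05998904] 140
```

Released cleanly: the screen measures tilt 0.53 and yaw −0.087, against a stand yaw of −0.088. The key arm leans about 0.18 left of upright. Next: straighten the tool, shut the fingers and turn them so they close along the stand's y.

```bash
python3 -m creep '[{"ax":-0.1,"ay":0,"az":0,"x":0,"y":0,"z":-0.01,"grip":0},{"ax":-0.1,"ay":0,"az":0,"x":0,"y":0,"z":-0.01,"grip":0},{"ax":-0.1,"ay":0,"az":0,"x":0,"y":0,"z":0,"grip":0},{"ax":-0.1,"ay":0,"az":0,"x":0,"y":0,"z":0,"grip":0},{"ax":-0.1,"ay":0,"az":0,"x":0,"y":-0.02,"z":0,"grip":0},{"ax":-0.02,"ay":0,"az":-0.1,"x":0,"y":-0.04,"z":0,"grip":0},{"ax":0,"ay":0,"az":-0.12,"x":0,"y":-0.04,"z":0,"grip":0},{"ax":0,"ay":0,"az":-0.12,"x":0,"y":-0.04,"z":0,"grip":0},{"ax":0,"ay":0,"az":-0.12,"x":0,"y":-0.03,"z":0,"grip":0},{"ax":0,"ay":0,"az":-0.12,"x":0,"y":0,"z":0,"grip":0},{"ax":0,"ay":0,"az":-0.12,"x":0,"y":0,"z":0,"grip":0},{"ax":0,"ay":0,"az":-0.12,"x":0,"y":0,"z":0,"grip":0},{"ax":0,"ay":0,"az":-0.12,"x":0,"y":0,"z":0,"grip":0},{"ax":0,"ay":0,"az":-0.12,"x":0,"y":0,"z":0,"grip":0},{"ax":0,"ay":0,"az":-0.12,"x":0,"y":0,"z":0,"grip":0},{"ax":0,"ay":0,"az":-0.12,"x":0,"y":0,"z":0,"grip":0},{"ax":0,"ay":0,"az":-0.12,"x":0,"y":0,"z":0,"grip":0},{"ax":0,"ay":0,"az":-0.12,"x":0,"y":0,"z":0,"grip":0},{"ax":0,"ay":0,"az":0,"x":0,"y":0,"z":0,"grip":0}]'
cat >> h.py <<'E'
LR=Ro.from_euler('z',-.087).as_matrix(); LC=np.array([.598,.067,0])
def loc(p): return LC+LR@np.array(p)
TR=LR@np.diag([-1.,1,-1])
def me():
    s=sensors.state(); print('local tcp',np.round(LR.T@(s['tool_pos']-LC),4),'F local',np.round(LR.T@s['ft_force'],1),'open',round(s['opening'],4),'q',np.round(s['joint_pos'],2))
E
python3 - <<'E'
from h import *
me(); rel(loc([-.109,.055,.2]),TR)
E
```

```text
time: 10.4
tool_pos: [0.5205, 0.0514, 0.2989]
tool_rot: [[-0.993, 0.115, -0.003], [0.115, 0.993, 0.002], [0.003, 0.001, -1.0]]
ft_force: [-0.0, 0.2, -0.1]
opening: 0.0006
grip_force: 0.0
local tcp [-0.0759 -0.0223  0.2989] F local [-0.   0.2 -0.1] open 0.0006 q [ 0.77  0.39 -1.14  1.79  0.38  1.21  0.97]
shift tool [0.0349 0.0762 0.0991] turn [ 0.0012 -0.0035 -0.0284]
```

```bash
python3 -m creep '[{"ax":0,"ay":-0.003,"az":-0.028,"x":0.012,"y":0.025,"z":0,"grip":0},{"ax":0,"ay":0,"az":0,"x":0.012,"y":0.025,"z":0,"grip":0},{"ax":0,"ay":0,"az":0,"x":0.011,"y":0.026,"z":0,"grip":0},{"ax":0,"ay":0,"az":0,"x":0,"y":0,"z":0.03,"grip":0},{"ax":0,"ay":0,"az":0,"x":0,"y":0,"z":0.04,"grip":0},{"ax":0,"ay":0,"az":0,"x":0,"y":0,"z":0.04,"grip":0},{"ax":0,"ay":0,"az":0,"x":0,"y":0,"z":0.04,"grip":0},{"ax":0,"ay":0,"az":0,"x":0,"y":0,"z":0.03,"grip":0},{"ax":0,"ay":0,"az":0,"x":0,"y":0,"z":0,"grip":0},{"ax":0,"ay":0,"az":0,"x":0,"y":0,"z":0,"grip":0}]'
python3 - <<'E'
from h import *
me(); rel(loc([-.109,.034,.117]),TR)
im,d,S=shot('side','s6'); cv2.imwrite('pics/s6c.png',cv2.resize(im[130:280,230:430,::-1],None,fx=4,fy=4,interpolation=2))
E
```

```text
time: 11.23
tool_pos: [0.4923, 0.131, 0.1185]
tool_rot: [[-0.996, 0.093, -0.003], [0.093, 0.996, 0.001], [0.003, 0.001, -1.0]]
ft_force: [-1.1, 0.5, -0.2]
opening: 0.0003
grip_force: 0.0
local tcp [-0.1108  0.0546  0.1185] F local [-1.1  0.4 -0.2] open 0.0003 q [ 0.44  0.59 -0.96  1.99  0.63  0.89  0.63]
shift tool [-0.002  -0.0206  0.0015] turn [ 0.0008 -0.0034 -0.0062]
```

View pics/s6c.png

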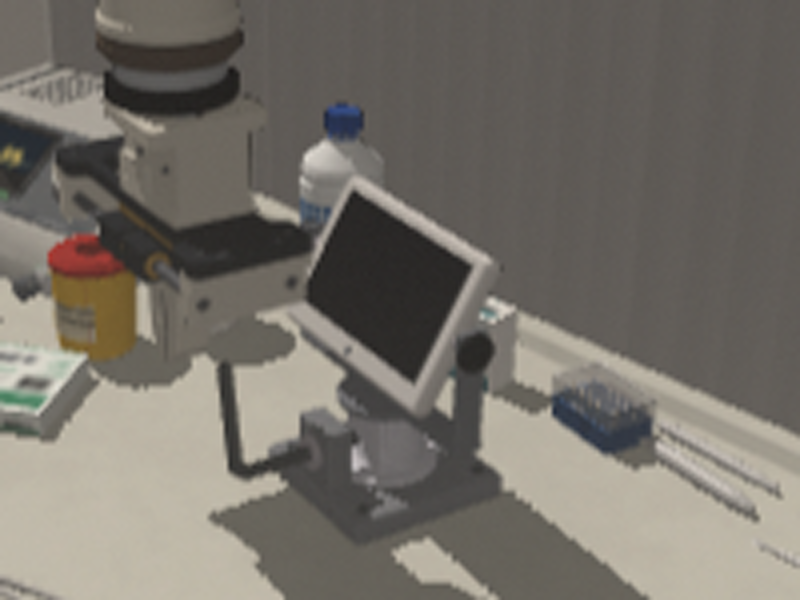

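The shut fingers (180,330) stand left of the key end (222,365), clear of the display. Sweep the key.

```bash
python3 -m creep '[{"ax":0,"ay":0,"az":0,"x":0,"y":-0.01,"z":0.001,"grip":0},{"ax":0,"ay":0,"az":0,"x":0,"y":-0.01,"z":0.0005,"grip":0},{"ax":0,"ay":0,"az":0,"x":0,"y":-0.005,"z":-0.001,"grip":0},{"ax":0,"ay":0,"az":0,"x":0,"y":-0.005,"z":-0.0005,"grip":0},{"ax":0,"ay":0,"az":0,"x":0,"y":-0.006,"z":0,"grip":0},{"ax":0,"ay":0,"az":0,"x":0,"y":-0.006,"z":0.0005,"grip":0},{"ax":0,"ay":0,"az":0,"x":0,"y":-0.0055,"z":0.001,"grip":0},{"ax":0,"ay":0,"az":0,"x":0,"y":-0.0055,"z":0.0015,"grip":0},{"ax":0,"ay":0,"az":0,"x":0,"y":-0.0053,"z":0.0022,"grip":0},{"ax":0,"ay":0,"az":0,"x":0,"y":-0.0053,"z":0.0026,"grip":0},{"ax":0,"ay":0,"az":0,"x":0,"y":0,"z":0,"grip":0}]'
cat >> h.py <<'E'
def key(name):
    im,d,S=shot('side',name); L=(S-LC)@LR; Q=L[...,1:]-[0,.042]; r=np.hypot(Q[...,0],Q[...,1])
    m=(abs(L[...,0]+.105)<.012)&(r>.015)&(r<.08)&(L[...,2]>.03)&(im.max(2)<75); P=L[m]
    print('dark',len(P)); th=np.arctan2(-Q[...,0],Q[...,1])[m]; rr=r[m]
    for a in np.arange(.015,.08,.013):
        k=(rr>=a)&(rr<a+.013)
        if k.sum(): print(round(a,3),k.sum(),'theta',np.median(th[k]).round(3))
    return im,d,S
E
python3 - <<'E'
from h import *
me(); key('s7')
E
```

```text
time: 12.2
tool_pos: [0.4882, 0.0654, 0.1115]
tool_rot: [[-0.996, 0.094, 0.001], [0.094, 0.996, -0.0], [-0.001, 0.0, -1.0]]
ft_force: [0.4, 1.0, 0.5]
opening: 0.0005
grip_force: 0.9
local tcp [-0.1093 -0.0112  0.1115] F local [0.3 1.  0.5] open 0.0005 q [ 0.58  0.58 -0.96  2.04  0.63  0.85  0.74]
dark 50
0.015 11 theta 0.668
0.028 9 theta 0.598
0.041 11 theta 0.542
0.054 9 theta 0.542
0.067 10 theta 0.506
```

```bash
python3 -m creep '[{"ax":0,"ay":0,"az":0,"x":0,"y":-0.0042,"z":0.0033,"grip":0},{"ax":0,"ay":0,"az":0,"x":0,"y":-0.0042,"z":0.0036,"grip":0},{"ax":0,"ay":0,"az":0,"x":0,"y":-0.004,"z":0.0042,"grip":0},{"ax":0,"ay":0,"az":0,"x":0,"y":-0.004,"z":0.0043,"grip":0},{"ax":0,"ay":0,"az":0,"x":0,"y":-0.0033,"z":0.0048,"grip":0},{"ax":0,"ay":0,"az":0,"x":0,"y":0,"z":0,"grip":0},{"ax":0,"ay":0,"az":0,"x":0,"y":0,"z":0,"grip":0}]'
python3 - <<'E'
from h import *
me(); key('s8')
E
```

```text
time: 12.83
tool_pos: [0.4851, 0.0475, 0.0903]
tool_rot: [[-0.996, 0.092, -0.002], [0.092, 0.996, 0.001], [0.002, 0.001, -1.0]]
ft_force: [-0.2, 0.5, -0.3]
opening: 0.0001
grip_force: 0.0
local tcp [-0.1107 -0.0292  0.0903] F local [-0.3  0.5 -0.3] open 0.0001 q [ 0.59  0.6  -0.93  2.06  0.67  0.82  0.74]
dark 39
0.015 5 theta 0.998
0.028 6 theta 0.986
0.041 9 theta 0.951
0.054 7 theta 0.972
0.067 12 theta 0.977
```

```bash
python3 -m creep '[{"ax":0,"ay":0,"az":0,"x":0,"y":-0.001,"z":0.002,"grip":0},{"ax":0,"ay":0,"az":0,"x":0,"y":-0.0008,"z":0.002,"grip":0},{"ax":0,"ay":0,"az":0,"x":0,"y":0,"z":0,"grip":0}]'
python3 -m creep '[{"ax":0,"ay":0,"az":0,"x":0,"y":-0.0008,"z":0.002,"grip":0},{"ax":0,"ay":0,"az":0,"x":0,"y":0,"z":0,"grip":0}]'; python3 -c "
from h import *
me()"
```

```text
time: 13.13
tool_pos: [0.4855, 0.0461, 0.0868]
tool_rot: [[-0.996, 0.091, -0.0], [0.091, 0.996, 0.001], [0.001, 0.001, -1.0]]
ft_force: [-0.2, -0.0, 3.1]
opening: 0.0001
grip_force: 1.0
time: 13.3
tool_pos: [0.4856, 0.0453, 0.0849]
tool_rot: [[-0.996, 0.091, -0.0], [0.091, 0.996, 0.001], [0.0, 0.001, -1.0]]
ft_force: [0.2, 0.2, 3.0]
opening: 0.0003
grip_force: 1.1
local tcp [-0.11   -0.0314  0.0849] F local [0.2 0.3 3. ] open 0.0003 q [ 0.59  0.61 -0.92  2.06  0.68  0.8   0.74]
```

```bash
for i in 1 2; do python3 -m creep '[{"ax":0,"ay":0,"az":0,"x":0,"y":-0.0005,"z":0.0015,"grip":0},{"ax":0,"ay":0,"az":0,"x":0,"y":0,"z":0,"grip":0}]' | grep -E "pos|force:"; done; python3 -c "
from h import *
me(); key('s9')"
```

```text
tool_pos: [0.4856, 0.0447, 0.0834]
ft_force: [0.4, -0.6, 3.2]
grip_force: 1.2
tool_pos: [0.4856, 0.0441, 0.0819]
ft_force: [0.5, -1.2, 2.0]
grip_force: 1.2
local tcp [-0.11   -0.0325  0.0819] F local [ 0.6 -1.2  2. ] open 0.0006 q [ 0.59  0.61 -0.91  2.06  0.69  0.8   0.74]
dark 29
0.015 1 theta 1.177
0.028 2 theta 1.168
0.041 7 theta 1.146
0.054 11 theta 1.123
0.067 8 theta 1.148
```

```bash
for i in 1; do python3 -m creep '[{"ax":0,"ay":0,"az":0,"x":0,"y":-0.0005,"z":0.0015,"grip":0},{"ax":0,"ay":0,"az":0,"x":0,"y":0,"z":0,"grip":0}]' | grep -E "pos|ft_force:"; done;  python3 -m creep '[{"ax":0,"ay":0,"az":0,"x":0,"y":-0.0005,"z":0.001,"grip":0},{"ax":0,"ay":0,"az":0,"x":0,"y":0,"z":0,"grip":0}]' | grep -E "pos|ft_force:"
```

```text
tool_pos: [0.4855, 0.0439, 0.0803]
ft_force: [0.9, -0.2, 2.2]
tool_pos: [0.4856, 0.0436, 0.0796]
ft_force: [-0.8, 0.7, 5.6]
```

Force is rising: at the bite. Continue in small steps.

```bash
python3 -m creep '[{"ax":0,"ay":0,"az":0,"x":0,"y":-0.0003,"z":0.001,"grip":0},{"ax":0,"ay":0,"az":0,"x":0,"y":0,"z":0,"grip":0}]' | grep -E "pos|ft_force:";  python3 -m creep '[{"ax":0,"ay":0,"az":0,"x":0,"y":-0.0003,"z":0.001,"grip":0},{"ax":0,"ay":0,"az":0,"x":0,"y":0,"z":0,"grip":0}]' | grep -E "pos|ft_force:"
```

```text
tool_pos: [0.4857, 0.0433, 0.0789]
ft_force: [-1.1, 0.4, 8.5]
tool_pos: [0.4858, 0.0431, 0.0782]
ft_force: [-2.4, -0.4, 12.8]
```

```bash
python3 -m creep '[{"ax":0,"ay":0,"az":0,"x":0,"y":-0.0003,"z":0.001,"grip":0},{"ax":0,"ay":0,"az":0,"x":0,"y":0,"z":0,"grip":0},{"ax":0,"ay":0,"az":0,"x":0,"y":0,"z":0,"grip":0}]' | grep -E "pos|ft_force:"; python3 -c "
from h import *
me(); im,d,S=key('s10'); cv2.imwrite('pics/s10c.png',cv2.resize(im[150:270,250:410,::-1],None,fx=5,fy=5,interpolation=2))"
```

```text
tool_pos: [0.4859, 0.0429, 0.0776]
ft_force: [-3.0, -0.6, 15.2]
local tcp [-0.1096 -0.0337  0.0776] F local [-2.9 -0.9 15.2] open -0.0 q [ 0.58  0.62 -0.9   2.06  0.7   0.79  0.73]
dark 27
0.028 1 theta 1.221
0.041 8 theta 1.211
0.054 10 theta 1.208
0.067 8 theta 1.23
```

View pics/s10c.png

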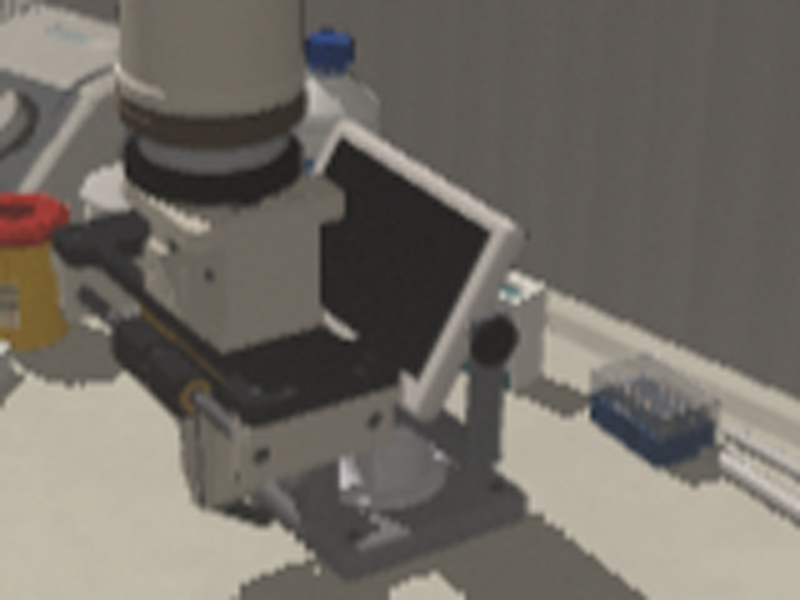

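```bash
python3 -m creep '[{"ax":0,"ay":0,"az":0,"x":0,"y":-0.0002,"z":0.0008,"grip":0},{"ax":0,"ay":0,"az":0,"x":0,"y":0,"z":0,"grip":0},{"ax":0,"ay":0,"az":0,"x":0,"y":0,"z":0,"grip":0},{"ax":0,"ay":0,"az":0,"x":0,"y":0,"z":0,"grip":0}]' | grep -E "pos|force:"; python3 -c "
from h import *
me(); s=sensors.state(); print(LR.T@s['wrist_torque'])"
```

```text
tool_pos: [0.4859, 0.0428, 0.0771]
ft_force: [-3.7, 0.2, 18.9]
grip_force: 8.9
local tcp [-0.1095 -0.0339  0.0771] F local [-3.7 -0.1 18.9] open 0.0006 q [ 0.58  0.62 -0.9   2.06  0.7   0.79  0.73]
[-0.24318252  0.64303083 -0.0602991 ]
```

Torque is about 0.9 N m, which is the 15 N equivalent at the arm's end. Back off upwards.

```bash
python3 -m creep '[{"ax":0,"ay":0,"az":0,"x":0,"y":0,"z":-0.003,"grip":0},{"ax":0,"ay":0,"az":0,"x":0,"y":0,"z":-0.006,"grip":0},{"ax":0,"ay":0,"az":0,"x":0.005,"y":0,"z":-0.02,"grip":0},{"ax":0,"ay":0,"az":0,"x":0.02,"y":0,"z":-0.03,"grip":0},{"ax":0,"ay":0,"az":0,"x":0.02,"y":0.03,"z":-0.03,"grip":0},{"ax":0,"ay":0,"az":0,"x":0.01,"y":0.04,"z":-0.03,"grip":0},{"ax":0,"ay":0,"az":0,"x":0,"y":0.04,"z":-0.02,"grip":0},{"ax":0,"ay":0,"az":0,"x":0,"y":0.04,"z":0,"grip":0},{"ax":0,"ay":0,"az":0,"x":0,"y":0,"z":0,"grip":0}]' | grep -E "pos|force:"; python3 -c "
from h import *
key('s11'); screen('s12'); im,d,S=shot('side','s13'); cv2.imwrite('pics/s13c.png',cv2.resize(im[150:350,210:460,::-1],None,fx=3,fy=3,interpolation=2))"
```

```text
tool_pos: [0.4465, 0.193, 0.2073]
ft_force: [-0.4, 0.8, 0.7]
grip_force: 0.0
dark 37
0.015 8 theta 1.11
0.028 5 theta 1.119
0.041 7 theta 1.147
0.054 9 theta 1.169
0.067 8 theta 1.19
screen [0.59533083 0.06417737 0.14315073] [-0.86099207  0.07554353  0.50297697] 1029 yaw -0.0875159884970681 tilt 0.5270397052953437
```

View pics/s13c.png

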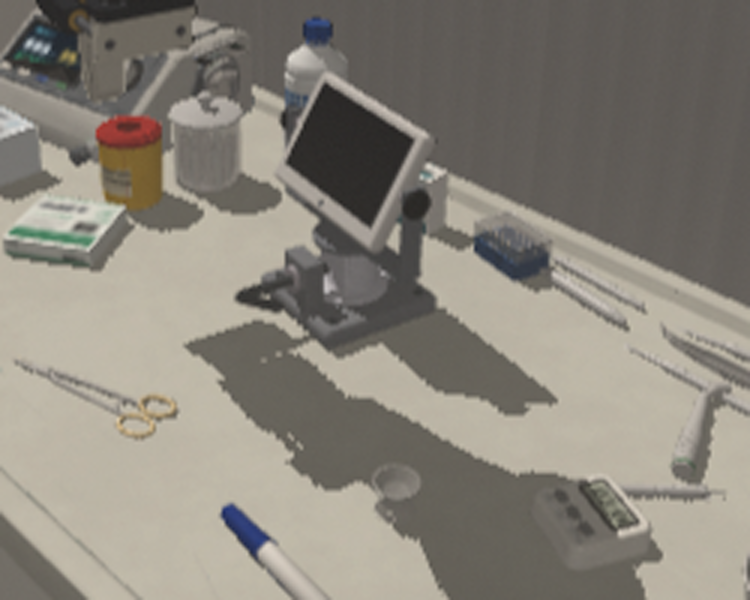

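The key rests at the bite, seen near (265,295). The display is at tilt 0.527 with its yaw unchanged, and the other items haven't moved.

```bash
python3 -c "
from plant import job_done
print(job_done())"
```

```text
the job is handed in; nothing more can be done
None
```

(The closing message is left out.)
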